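Load two slide canisters into the scanner hopper in order

ROBOT

A 6-joint arm with a two-finger parallel gripper is mounted at the origin on the work surface. World frame = base frame: x ahead of the robot, y to its left, z up, the work surface at z = 0. Lengths are in m, angles in rad, forces in N, time in s.
With the tool pointing down it reaches from about 0.4 to 0.825 m from the base axis. Payload 7 kg.
Tool frame: the origin (TCP) lies between the finger pads; the fingertips stand 11 mm ahead of it and the grasp point (between the pads) lies 8 mm behind it (arm.tips_ahead is the distance from the TCP to the fingertips, in m); z points along the fingers, x is the direction in which the jaws open and shut, and the axes are right-handed (so a half turn about z gives the same grasp; the last joint's range is limited). The gripper opens to 88 mm and grips with 3 to 60 N. Pads are 19 mm wide; open, the fingers measure 130 mm over their backs; the gripper's body (78 mm by 193 mm) begins 47 mm behind the grasp point.
Start: joints at [1.626, 0.359, 0.012, 0, -1.224, -0.288], TCP at [0.156, 0.657, 0.238] pointing down, gripper open.
Joint ranges: [-3.07, 3.07], [-1.43, 2.12], [-1.02, 1.25], [-3.03, 1.67], [-3.05, -0], [-3.03, 3.03]. Speed limits (rad/s): [2.39, 2.39, 3.01, 3.14, 3.14, 3.14].

INTERFACE

Orientations are given as [roll, pitch, yaw] about the fixed x, y, z axes, in that order (R = Rz(yaw) Ry(pitch) Rx(roll)).
In Python, from station import arm, optics, finder gives the robot as it stands. The module is installed in compiled form; this text tells all that it offers.
- The arm moves only by the tool apply_moves, never from a script. Its argument "increments" is one flat list of numbers, 6 for each row, row after row: the shift along the world's x, y, z in m, then the turn, a rotation vector about the world's x, y, z in rad. In form: [tx, ty, tz, rx, ry, rz, tx, ty, tz, rx, ry, rz, ...]. A call has 1 to 20 rows; each row shifts and turns the pose as measured when the row begins; what a row does not reach is not made up. A row lasts 1/12 s, in which the tool goes at most 41.7 mm and 7.16 degrees, less where a joint would pass 70% of its speed; a pose out of reach is approached as far as the arm can. A call with a gripper value outside its range is refused whole. "hand" is the closure, from 0 (fully open) to 1 (shut), set as the call begins (left out, the last holds). The fingers move at their own pace and stop on an object; "force" is the grip in N (left out, the last holds). Time passes only in rows, so rows that do not move let the fingers close. It gives the time, the measured TCP pose, the force and the opening at its end, in the units of the state.
- arm.get_state(): the state, without advancing time (a new reading comes with each control period).
- optics.grab_frame(name): name is "side" or "top"; returns the picture (384x512x3 uint8, red, green, blue); there is no depth.
- optics.camera_model(name): a dict with "fx", "fy", "cx", "cy" (pixels), "world_to_cam" (4x4, takes a point from world to camera coordinates). Camera axes: x right, y up, looking along -z (the intrinsics and any distortion apply to the point x, -y, -z); pixel columns grow to the right and rows downward; lengths in m; the calibration is good to about 2 mm. A picture is of the moment at which its call begins. camera_model takes no time and is no camera call.
- arm.job_done(): hands the job in, once; it reports no verdict.
Trained networks look in the newest picture that a camera, given by its name, has taken for a name from the list of things; names that differ only in an ending like _2 or _b are one class to them, and where a whole thing is asked for, a point or a joint stands for the part that bears it (a point fixed in the world has none). Each returns a list of dicts, best first, with "conf" (0 to 1); they miss things now and then, are a little off and sometimes report something else, mostly with a low value. They report only what shows in the picture. A call takes as long as a camera call. They do not tell look-alikes from the thing itself.
- finder.find_in(camera, name): "box" ([left, top, right, bottom] in pixels, round what is visible of it).
- finder.landmark_of(camera, name): "point" ([column, row] in pixels: a listed point, or the origin of a listed thing).
The state is a dict: "t": time; "q": joint angles; "qd": joint speeds; "joint_efforts": joint torques, N m; "eef_pos": TCP position; "ee_rot": TCP orientation; "force": force on the tool from outside, world axes, zero at the start; "moment": the same for the moment, N m; "width": finger opening in m.
Only numpy, scipy, OpenCV 4.12 (cv2) and the standard library are available. Lean on these libraries where they do the work, as an engineer would, in place of code of your own. Each camera call takes 0.05 s, during which the arm holds its last target. There are 200 camera calls.

TASK

Load the slide scanner: let the yellow-ended canister go into the hopper first so that it drops to the bottom of the narrow well, then the blue-ended one so that it lies on top of it. Both must end lying flat down in the well, not caught in the hopper above. Leave the red-ended canister and the other things on the bench where they are.

Things in the scene. Friction and masses are not known exactly. Their poses are not given: they have to be found in the camera images.
- loader: Loader fixed to the bench: white box tower 130 (local x) x 176 (local y) x 165 mm high, clear far face, open top: a hopper that slopes in to a slot-shaped well, long along local y. A white reader module 200 x 220 x 135 mm high joins its +y side (centre 200 mm along +y). Origin on the bench under the tower's centre, z up; position and yaw vary.
- hopper_mouth (a point): Centre of the hopper's mouth, level with the rim, 165 mm above the bench, loader's axes. Mouth 120 mm (local x) by 166 mm (local y), narrowing over 55 mm of height to the well. A canister let go level just over it, its length along local y, slides into the well by itself; fingers do not fit into the well.
- well_floor (a point): Centre of the well's floor, 30 mm above the bench, loader's axes. The well is 42 mm wide (local x), 120 mm long (local y), 80 mm deep to the foot of the hopper. Canisters lie in it lengthways, one on the other: the first with its centre 16 to 18 mm above this floor, the second 48 to 56 mm.
- yellow_mid (a point): Canister with yellow ends, to be loaded first: white tube 100 mm long lying on the bench, about 90 g. Round body 28 mm in diameter; yellow hexagonal cap (20 mm long) and foot (12 mm), 32 mm across flats, 37 across corners, so it does not roll. Point: its centre, 16 mm above the bench. Local x: along the tube, cap at +x; either way round will do. Grasp from above across the body.
- blue_mid (a point): Canister with blue ends, to be loaded second: white tube 100 mm long lying on the bench, about 90 g. Round body 28 mm in diameter; blue hexagonal cap (20 mm long) and foot (12 mm), 32 mm across flats, 37 across corners, so it does not roll. Point: its centre, 16 mm above the bench. Local x: along the tube, cap at +x; either way round will do. Grasp from above across the body.
- red_mid (a point): Canister with red ends, not for this run: white tube 100 mm long lying on the bench, about 90 g. Round body 28 mm in diameter; red hexagonal cap (20 mm long) and foot (12 mm), 32 mm across flats, 37 across corners, so it does not roll. Point: its centre, 16 mm above the bench. Local x: along the tube, cap at +x; either way round will do. Leave it where it lies.
- canister_yellow: The yellow-ended canister itself; its origin is on its underside, 16 mm below point yellow_mid as it lies.
- canister_blue: The blue-ended canister itself; its origin is on its underside, 16 mm below point blue_mid as it lies.
- jar_pt (a point): Small glass jar with a black lid, 52 mm in diameter, 60 mm high; point on its axis 14 mm above the bench. A bystander: leave it where it stands.
- objective_pt (a point): Brass microscope objective standing upright, 36 mm in diameter, 50 mm high; point on its axis 14 mm above the bench. A bystander: leave it where it stands.
- hexkeys_pt (a point): Set of hex keys in a blue holder, 130 mm long, 30 mm wide, 16 mm high; point over the holder's centre, 14 mm above the bench. A bystander: leave it where it stands.
- slidebox_pt (a point): Green slide box 85 x 85 x 28 mm; point at its centre, 14 mm above the bench. A bystander: leave it where it stands.
- driver_pt (a point): Orange-handled screwdriver 170 mm long lying on the bench; point in the tool, 14 mm above the bench. A bystander: leave it where it stands.
There are look-alikes about, which are no part of the job. What is shaped like the canister_blue but orange is not meant.

How it is judged:
By the outcome, as a careful person would: the job done as asked, in the order asked, and still so for the second after the job is handed in, with the robot touching nothing.
It also fails if it takes over 56 s, if anything falls off the work surface, if the arm or the gripper's body presses on something with over 40 N, if the wrist force passes 120 N, or if a joint passes its speed limit or range.

## Working session

There is one attempt and no reset: what is moved stays moved. The work goes in short steps, Python scripts to look and compute and a tool call to move; the robot and the scene stay as the last step left them, time stands still between calls to the robot, and variables do not carry over. Pictures are saved under pics/ and viewed, about 8 in all and at most 12, crops included, and the job is handed in when it is done.

Besides the shell and the picture viewer there is one more tool, called by a JSON object that holds its "fn" and its "kwargs". apply_moves: Moves the arm, as the interface text tells. Its arguments: {"type":"object","properties":{"increments":{"type":"array"},"hand":{"type":"number"},"force":{"type":"number"}},"required":["increments"]}

```bash
mkdir -p pics; cat > h.py <<'E'
import numpy as np, cv2
from station import arm, optics, finder
def ray(cam,uv):
    m=optics.camera_model(cam); T=np.array(m["world_to_cam"]); 
    d=np.array([(uv[0]-m["cx"])/m["fx"],-(uv[1]-m["cy"])/m["fy"],-1.0])
    R=T[:3,:3]; return -R.T@T[:3,3], R.T@d
def at(cam,uv,z):
    c,d=ray(cam,uv); return c+d*(z-c[2])/d[2]
def proj(cam,p):
    m=optics.camera_model(cam); T=np.array(m["world_to_cam"]); q=T[:3,:3]@np.array(p)+T[:3,3]
    return np.array([m["cx"]+m["fx"]*q[0]/-q[2], m["cy"]+m["fy"]*-q[1]/-q[2]])
def tri(a,b):
    (c1,d1),(c2,d2)=ray("top",a),ray("side",b)
    s=np.linalg.lstsq(np.c_[d1,-d2],c2-c1,rcond=None)[0]
    p,q=c1+s[0]*d1,c2+s[1]*d2; return (p+q)/2,np.linalg.norm(p-q)
def save(cam,f,box=None,k=1):
    im=optics.grab_frame(cam)[:,:,::-1]
    if box: im=im[box[1]:box[3],box[0]:box[2]]
    cv2.imwrite("pics/"+f,cv2.resize(im,None,fx=k,fy=k,interpolation=cv2.INTER_CUBIC))
E
python3 - <<'E'
from h import *
np.set_printoptions(precision=3,suppress=True)
for c in("top","side"):
    save(c,c+"0.png",k=1.5); m=optics.camera_model(c); print(c,{k:v for k,v in m.items() if k!="world_to_cam"},ray(c,(256,192)))
    for n,z in(("hopper_mouth",.165),("well_floor",.03),("loader",0),("yellow_mid",.016),("blue_mid",.016),("red_mid",.016)):
        for r in finder.landmark_of(c,n)[:3]: print(n,round(r["conf"],2),np.array(r["point"]),at(c,r["point"],z))
print(arm.get_state())
E
```

```text
top {'fx': 392.93622143799337, 'fy': 392.93622143799337, 'cx': 247.247591241105, 'cy': 202.06118983442397} (array([ 0.45 , -0.057,  0.995]), array([ 0.158, -0.036, -0.987]))
hopper_mouth 0.64 [ 86.4 200.4] [0.553 0.272 0.165]
well_floor 0.57 [105.9 206.2] [0.557 0.277 0.03 ]
loader 0.61 [113. 208.] [0.557 0.269 0.   ]
yellow_mid 0.82 [317.9 186.2] [ 0.627 -0.249  0.016]
yellow_mid 0.55 [205.3 133.6] [0.754 0.042 0.016]
blue_mid 0.94 [258.7 215. ] [ 0.549 -0.1    0.016]
blue_mid 0.94 [325.7 309.9] [ 0.322 -0.269  0.016]
blue_mid 0.9 [303.6 247.9] [ 0.47  -0.214  0.016]
red_mid 0.98 [348.2 246.8] [ 0.476 -0.325  0.016]
red_mid 0.52 [258.4 213.9] [ 0.551 -0.099  0.016]
red_mid 0.48 [259.8 214.3] [ 0.551 -0.103  0.016]
side {'fx': 430.8339211725989, 'fy': 430.8339211725989, 'cx': 250.84412894784435, 'cy': 195.91334793351848} (array([ 0.425, -0.996,  0.682]), array([ 0.137,  0.852, -0.505]))
hopper_mouth 0.82 [236.  128.6] [0.562 0.277 0.165]
well_floor 0.22 [232.5 177.3] [0.541 0.205 0.03 ]
loader 0.61 [229.7 174.8] [0.539 0.279 0.   ]
yellow_mid 0.63 [289.2 272.4] [ 0.625 -0.248  0.016]
blue_mid 0.96 [221.1 269.2] [ 0.47  -0.216  0.016]
blue_mid 0.84 [260.5 204. ] [0.607 0.057 0.016]
blue_mid 0.7 [153.7 296.8] [ 0.318 -0.286  0.016]
red_mid 0.83 [225.1 300.8] [ 0.469 -0.319  0.016]
red_mid 0.44 [192.3 209. ] [0.41  0.057 0.016]
{'t': 0.7, 'q': array([ 1.626,  0.359,  0.012, -0.   , -1.224, -0.288]), 'qd': array([ 0.   , -0.   ,  0.001,  0.001,  0.001, -0.   ]), 'joint_efforts': array([  0.001, -58.217,  29.325,   7.001,   0.013,  -0.   ]), 'eef_pos': array([0.156, 0.657, 0.238]), 'ee_rot': array([ 3.142,  0.   , -1.804]), 'force': array([-0.01 , -0.019,  0.206]), 'moment': array([ 0.028, -0.006, -0.024]), 'width': 0.08759748952332046}
```

View pics/top0.png

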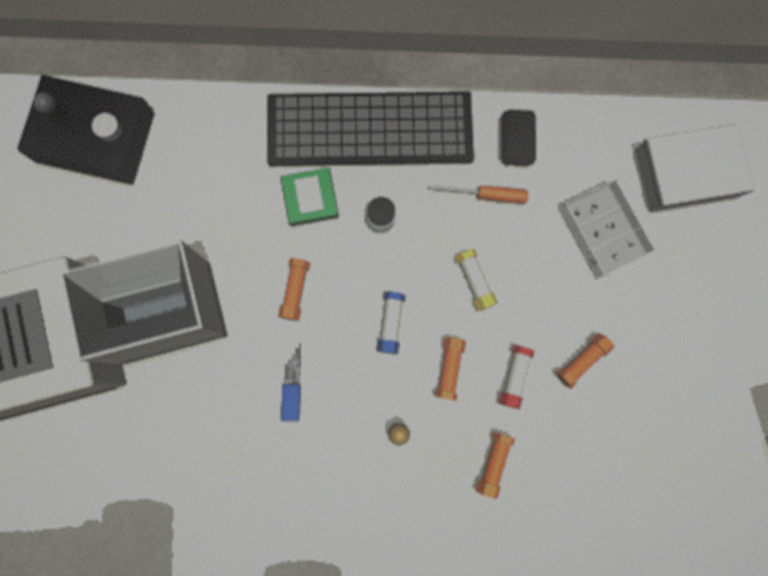

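View pics/side0.png

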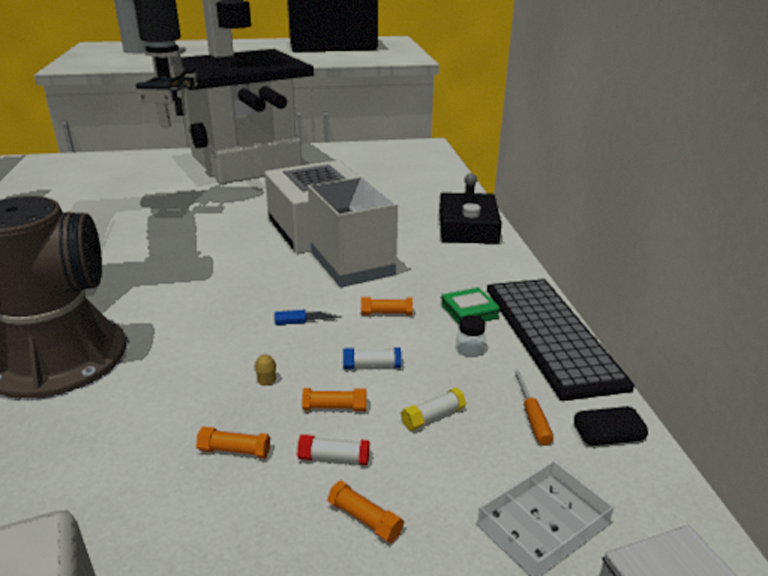

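Pictures 1–2 (×1.5 scale). The top view shows yellow at about (477,280), blue at (391,323), red at (517,377), and orange look-alikes. The tower mouth is around (135,300), with the reader to its left. Next I'll measure the canister axes and the rim.

```bash
python3 - <<'E'
from h import *
np.set_printoptions(precision=3,suppress=True)
im=optics.grab_frame("top"); hsv=cv2.cvtColor(im,cv2.COLOR_RGB2HSV)
cv2.imwrite("pics/m1.png",cv2.resize(im[150:290,0:160,::-1],None,fx=5,fy=5,interpolation=cv2.INTER_CUBIC)[:600+100])
sim=optics.grab_frame("side"); sh=cv2.cvtColor(sim,cv2.COLOR_RGB2HSV)
for n,lo,hi,g,gs in(("yellow",22,35,(318,186),(289,272)),("blue",105,130,(261,215),(248,239))):
  for cam,h,c in(("top",hsv,g),("side",sh,gs)):
    m=cv2.inRange(h,(lo,90,60),(hi,255,255)); k=np.zeros_like(m); cv2.circle(k,c,32,255,-1)
    N,_,st,ce=cv2.connectedComponentsWithStats(m&k)
    o=sorted(range(1,N),key=lambda i:-st[i,4])[:2]
    P=[at(cam,ce[i],.022) for i in o]; d=P[0]-P[1]
    print(n,cam,[(ce[i],st[i,4]) for i in o],P,"mid",(P[0]+P[1])/2,"len",np.linalg.norm(d),"ang",np.arctan(d[1]/d[0]))
E
python3 -c "
import cv2;i=cv2.imread('pics/m1.png');print(i.shape)
cv2.imwrite('pics/m1.png',i[:600])"
```

```text
yellow top [(array([323.207, 200.663]), np.int32(92)), (array([309.804, 169.961]), np.int32(51))] [array([ 0.589, -0.261,  0.022]), array([ 0.667, -0.227,  0.022])] mid [ 0.628 -0.244  0.022] len 0.08477035127747118 ang 0.41705917402068476
yellow side [(array([274.626, 278.032]), np.int32(187)), (array([305.878, 265.   ]), np.int32(74))] [array([ 0.587, -0.269,  0.022]), array([ 0.668, -0.235,  0.022])] mid [ 0.627 -0.252  0.022] len 0.08854128580780245 ang 0.4009740798789925
blue top [(array([258.689, 230.568]), np.int32(74)), (array([262.788, 196.788]), np.int32(33))] [array([ 0.509, -0.101,  0.022]), array([ 0.594, -0.109,  0.022])] mid [ 0.552 -0.105  0.022] len 0.08525404245365861 ang -0.09581881876123344
blue side [(array([232.063, 238.432]), np.int32(95)), (array([264.86 , 237.877]), np.int32(57))] [array([ 0.507, -0.107,  0.022]), array([ 0.591, -0.116,  0.022])] mid [ 0.549 -0.112  0.022] len 0.08412908169525116 ang -0.1076497206077978
(700, 800, 3)
```

View pics/m1.png

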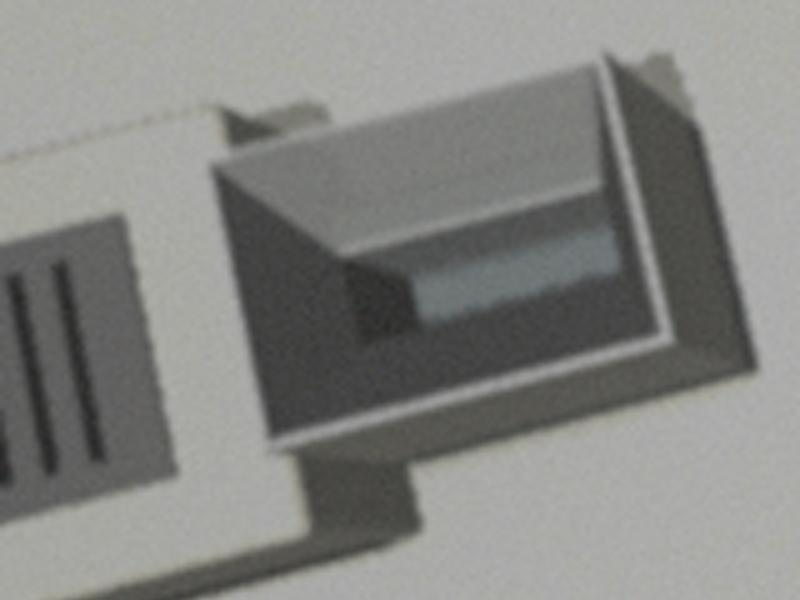

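```bash
python3 - <<'E'
from h import *
np.set_printoptions(precision=4,suppress=True)
C=np.array([(607,55),(675,340),(270,448),(213,165)])/5+[0,150]
P=np.array([at("top",c,.165) for c in C]); print(P[:,:2],"c",P.mean(0))
for i in range(4):
  d=P[(i+1)%4]-P[i]; print(np.linalg.norm(d),np.degrees(np.arctan2(d[1],d[0])))
c,w=P.mean(0),0
for y in (.2,.23,.26):
  R=np.array([[np.cos(y),-np.sin(y)],[np.sin(y),np.cos(y)]])
  print(y,[ (proj("top",[*(c[:2]+R@[sx*.065,sy*.088]),.165])-[0,150])*5 for sx,sy in((1,-1),(-1,-1),(-1,1),(1,1))])
E
```

```text
[[0.6411 0.2045]
 [0.5192 0.1673]
 [0.4689 0.3324]
 [0.5878 0.3676]] c [0.5542 0.268  0.165 ]
0.12743263821507744 -163.0097804694926
0.1726126363041862 106.94277350842358
0.12397053917094053 16.488320414770772
0.17155883798123814 -71.89961722033246
0.2 [array([629.2049,  68.5939]), array([669.6395, 366.3456]), array([249.5406, 437.399 ]), array([217.05  , 135.7253])]
0.23 [array([623.791,  63.486]), array([673.3112, 359.3499]), array([254.9971, 442.77  ]), array([213.191 , 142.5345])]
0.26 [array([618.2192,  58.5469]), array([676.7702, 352.2627]), array([260.6278, 447.9685]), array([209.5332, 149.4471])]
```

{"fn": "apply_moves", "kwargs": {"increments": [0.018,-0.036,0,0,0,-0.12,0.018,-0.036,0,0,0,-0.12,0.018,-0.036,0,0,0,-0.12,0.018,-0.036,0,0,0,-0.12,0.018,-0.036,0,0,0,-0.12,0.018,-0.036,0,0,0,-0.12,0.018,-0.036,0,0,0,-0.12,0.018,-0.036,0,0,0,-0.12,0.018,-0.036,0,0,0,-0.12,0.018,-0.036,0,0,0,-0.12,0.018,-0.036,0,0,0,-0.12,0.018,-0.036,0,0,0,-0.12,0.018,-0.036,0,0,0,-0.12,0.018,-0.036,0,0,0,-0.12,0.018,-0.036,0,0,0,-0.12,0.018,-0.036,0,0,0,-0.12,0.018,-0.036,0,0,0,-0.12,0.018,-0.036,0,0,0,-0.12,0.018,-0.036,0,0,0,-0.12,0.018,-0.036,0,0,0,-0.12], "hand": 0.25, "force": 20}}

```text
t: 2.47
eef_pos: [0.518, -0.0865, 0.2405]
ee_rot: [3.127, 0.006, 1.99]
force: [1.2, -0.2, 0.7]
width: 0.0657
```

{"fn": "apply_moves", "kwargs": {"increments": [0.018,-0.027,-0.022,0,0,0,0.018,-0.027,-0.022,0,0,0,0.018,-0.027,-0.022,0,0,0,0.018,-0.027,-0.022,0,0,0,0.018,-0.027,-0.022,0,0,0,0.018,-0.025,-0.022,0,0,0,0,0,0,0,0,0,0,0,0,0,0,0]}}

```text
t: 3.13
eef_pos: [0.6333, -0.2647, 0.1017]
ee_rot: [3.121, 0.009, 1.973]
force: [0.4, 0.3, 0.8]
width: 0.0658
```

{"fn": "apply_moves", "kwargs": {"increments": [-0.005,0.016,-0.02,0,0.022,0.007,0,0,-0.02,0,0,0,0,0,-0.02,0,0,0,0,0,0,0,0,0]}}

```text
t: 3.47
eef_pos: [0.6285, -0.2479, 0.0421]
ee_rot: [3.14, 0.002, 1.979]
force: [-0.3, 0.5, 0.5]
width: 0.0656
```

```bash
python3 - <<'E'
from h import *
np.set_printoptions(precision=4,suppress=True)
save("side","s2.png",(200,180,400,330),4)
print({k:v for k,v in arm.get_state().items() if k in("eef_pos","ee_rot","t")})
E
```

```text
{'t': 3.5167, 'eef_pos': array([ 0.6297, -0.2484,  0.0444]), 'ee_rot': array([3.138 , 0.0035, 1.9798])}
```

View pics/s2.png

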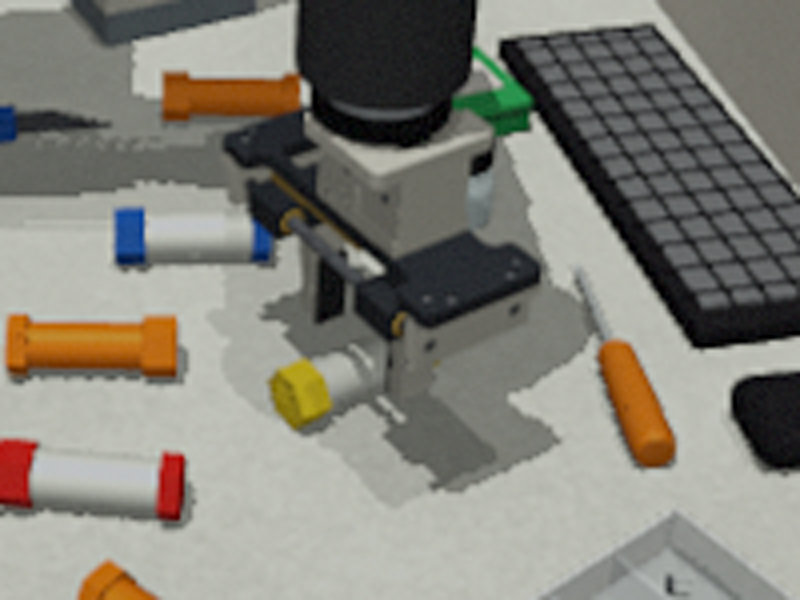

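Picture 4: the fingers stand astride the yellow tube at about (370,370), square to it. I'll go down and close.

{"fn": "apply_moves", "kwargs": {"increments": [0,0,-0.014,0,0,0,0,0,-0.013,0,0,0,0,0,0,0,0,0]}}

```text
t: 3.77
eef_pos: [0.6328, -0.2476, 0.023]
ee_rot: [3.132, 0.008, 1.983]
force: [-0.4, 0.9, -0.4]
width: 0.0656
```

{"fn": "apply_moves", "kwargs": {"increments": [0,0,0,0,0,0,0,0,0,0,0,0,0,0,0,0,0,0,0,0,0,0,0,0,0,0,0,0,0,0,0,0,0,0,0,0], "hand": 1, "force": 25}}

```text
t: 4.27
eef_pos: [0.6355, -0.2478, 0.029]
ee_rot: [3.126, 0.012, 1.984]
force: [-0.7, 1.1, 0.4]
width: 0.0315
```

Pose creeps upward about 1 mm per idle row, so the grasp came out too high. I'll reopen, go lower, and compensate for the creep.

{"fn": "apply_moves", "kwargs": {"increments": [-0.002,0,-0.001,0,0.01,0,-0.003,0,-0.001,0,0.005,0,-0.002,0,-0.009,0,0.002,0,-0.001,0,-0.008,0,0.002,0,-0.001,0,-0.002,0,0.001,0], "hand": 0.4}}

```text
t: 4.68
eef_pos: [0.6288, -0.2488, 0.0112]
ee_rot: [3.141, 0.009, 1.986]
force: [-4.9, 3.6, 37.0]
width: 0.0516
```

{"fn": "apply_moves", "kwargs": {"increments": [0,0,0.003,0,0,0,0,0,0,0,0,0]}}

```text
t: 4.85
eef_pos: [0.6292, -0.2491, 0.0144]
ee_rot: [3.14, 0.01, 1.987]
force: [0.6, 0.2, -0.5]
width: 0.0523
```

{"fn": "apply_moves", "kwargs": {"increments": [0,0,-0.001,0,0.001,0,0,0,-0.001,0,0.001,0,0,0,-0.001,0,0.001,0,0,0,-0.001,0,0.001,0,0,0,-0.001,0,0.001,0], "hand": 1, "force": 25}}

```text
t: 5.27
eef_pos: [0.6278, -0.2448, 0.0113]
ee_rot: [-3.137, 0.003, 1.988]
force: [-3.7, -1.1, 12.3]
width: 0.0268
```

{"fn": "apply_moves", "kwargs": {"increments": [0,0,0.02,0,0,0,0,0,0.035,0,0,0,0,0,0.038,0,0,0,0,0,0.038,0,0,0,0,0,0.038,0,0,0.03,0,0.015,0.03,0,0,0.1,-0.005,0.035,0.012,0,0,0.1,-0.005,0.038,0,0,0,0.11,-0.005,0.038,0,0,0,0.11,-0.005,0.038,0,0,0,0.11,-0.005,0.038,0,0,0,0.11,-0.005,0.038,0,0,0,0.11,-0.005,0.038,0,0,0,0.11,-0.005,0.038,0,0,0,0.11,-0.005,0.038,0,0,0,0.11]}}

```text
t: 6.52
eef_pos: [0.5686, 0.1181, 0.2126]
ee_rot: [-3.116, -0.015, 3.131]
force: [1.3, 0.7, -1.2]
width: 0.0273
```

{"fn": "apply_moves", "kwargs": {"increments": [-0.003,0.036,0.006,0.012,-0.008,0.09,-0.004,0.038,0.004,0.012,-0.006,0.09,-0.003,0.036,0,0,0,0.08,-0.003,0.03,0,0,0,0.05,0,0.005,0,0,0,0,0,0,0,0,0,0]}}

```text
t: 7.02
eef_pos: [0.5489, 0.277, 0.2147]
ee_rot: [-3.137, -0.009, -2.811]
force: [0.9, -0.8, -0.9]
width: 0.0274
```

```bash
python3 - <<'E'
from h import *
np.set_printoptions(precision=4,suppress=True)
a=optics.grab_frame("top")[150:290,0:200,::-1];b=optics.grab_frame("side")[70:210,150:350,::-1]
cv2.imwrite("pics/l1.png",cv2.resize(np.vstack([a,b]),None,fx=2.14,fy=2.14,interpolation=cv2.INTER_CUBIC))
print({k:v for k,v in arm.get_state().items() if k in("eef_pos","ee_rot","t")})
E
```

```text
{'t': 7.1167, 'eef_pos': array([0.5492, 0.2752, 0.2148]), 'ee_rot': array([-3.1371, -0.0088, -2.8133])}
```

View pics/l1.png

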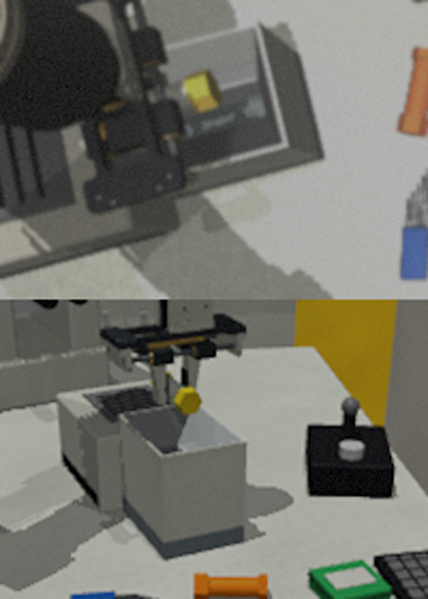

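Picture 5: the yellow canister is held level, cap at −y, over the mouth and in line with it. I'll lower it to the rim and open only part way.

{"fn": "apply_moves", "kwargs": {"increments": [0.006,-0.004,-0.015,0,0,-0.03,0,0,-0.015,0,0,0,0,0,-0.011,0,0,0,0,0,0,0,0,0]}}

```text
t: 7.45
eef_pos: [0.5558, 0.2663, 0.1718]
ee_rot: [-3.137, -0.01, -2.851]
force: [0.4, 0.0, -1.3]
width: 0.0275
```

{"fn": "apply_moves", "kwargs": {"increments": [0,0,0,0,0,0,0,0,0,0,0,0,0,0,0,0,0,0,0,0,0,0,0,0,0,0,0,0,0,0], "hand": 0.42}}

```text
t: 7.87
eef_pos: [0.5574, 0.264, 0.1743]
ee_rot: [-3.137, -0.007, -2.854]
force: [0.5, 0.2, -0.3]
width: 0.0499
```

{"fn": "apply_moves", "kwargs": {"increments": [0,0,0.03,0,0,0,0,0,0.03,0,0,-0.1,0,-0.023,0,0,0,-0.12,0,-0.023,0,0,0,-0.12,0,-0.023,0,0,0,-0.12,0,-0.023,0,0,0,-0.12,0,-0.023,0,0,0,-0.12,0,-0.023,0,0,0,-0.12,0,-0.023,0,0,0,-0.12,0,-0.023,0,0,0,-0.12,0,-0.023,0,0,0,-0.12,0,-0.023,0,0,0,-0.12,0,-0.023,0,0,0,-0.12,0,-0.023,0,0,0,-0.12,0,-0.023,0,0,0,-0.12,0,-0.023,0,0,0,-0.12,0,-0.023,0,0,0,-0.12], "hand": 0.25}}

```text
t: 9.28
eef_pos: [0.559, -0.0892, 0.2495]
ee_rot: [3.126, -0.0, 1.46]
force: [0.7, 0.5, -0.4]
width: 0.0656
```

```bash
python3 - <<'E'
from h import *
np.set_printoptions(precision=4,suppress=True)
a=optics.grab_frame("top")[150:290,0:200,::-1];b=optics.grab_frame("side")[70:210,150:350,::-1]
cv2.imwrite("pics/l2.png",cv2.resize(np.vstack([a,b]),None,fx=2.14,fy=2.14,interpolation=cv2.INTER_CUBIC))
for r in finder.landmark_of("top","yellow_mid")[:2]: print(r)
print({k:v for k,v in arm.get_state().items() if k in("eef_pos","ee_rot","t")})
E
```

```text
{'t': 9.4333, 'eef_pos': array([ 0.5589, -0.0894,  0.2493]), 'ee_rot': array([ 3.1263, -0.0001,  1.4636])}
```

View pics/l2.png

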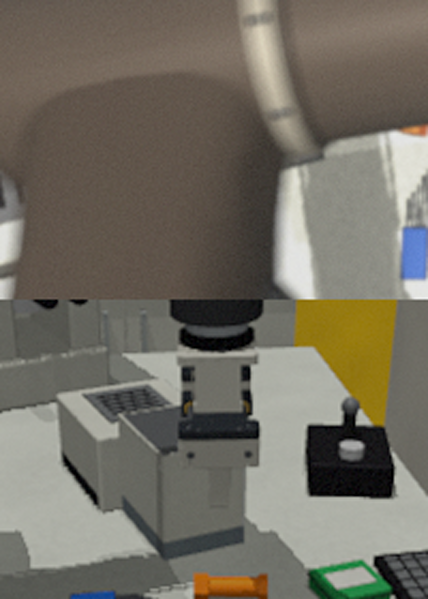

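Picture 6: the arm hides the mouth from above, so I'll check the well before the second drop. Blue next.

{"fn": "apply_moves", "kwargs": {"increments": [-0.004,-0.009,-0.038,0.001,0.008,0.005,-0.004,-0.009,-0.038,0.001,0.007,0.005,0,0,-0.038,0,0,0,0,0,-0.038,0,0,0,0,0,-0.038,0,0,0,0,0,-0.012,0,0,0,0,0,0,0,0,0]}}

```text
t: 10.02
eef_pos: [0.5544, -0.1042, 0.0471]
ee_rot: [3.125, -0.004, 1.49]
force: [0.0, -0.7, -1.1]
width: 0.0659
```

```bash
python3 - <<'E'
from h import *
np.set_printoptions(precision=4,suppress=True)
save("side","s3.png",(180,170,330,282),4)
print({k:v for k,v in arm.get_state().items() if k in("eef_pos","ee_rot","t")})
E
```

```text
{'t': 10.0667, 'eef_pos': array([ 0.5546, -0.1041,  0.048 ]), 'ee_rot': array([ 3.1245, -0.0036,  1.4903])}
```

View pics/s3.png

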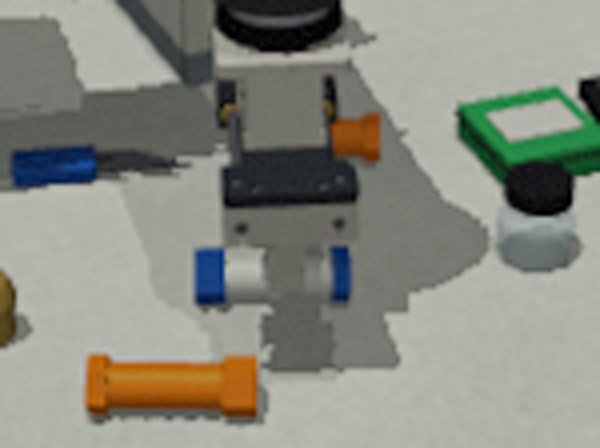

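Picture 7: the fingers are astride the blue canister at about (290,275), square to it, slightly towards +x. I'll go down.

{"fn": "apply_moves", "kwargs": {"increments": [-0.003,-0.002,-0.012,0,0.016,-0.01,-0.002,-0.001,-0.012,0,0.002,-0.01,0,0,-0.009,0,0.001,0,0,0,-0.001,0,0.001,0]}}

```text
t: 10.4
eef_pos: [0.5535, -0.1055, 0.0164]
ee_rot: [3.137, -0.003, 1.473]
force: [-0.2, 0.3, -0.3]
width: 0.0656
```

{"fn": "apply_moves", "kwargs": {"increments": [0,0,-0.002,0,0.002,0,0,0,-0.001,0,0.001,0,0,0,-0.001,0,0.001,0,0,0,-0.001,0,0.001,0,0,0,-0.001,0,0.001,0,0,0,0,0,0,0,0,0,0,0,0,0], "hand": 1, "force": 25}}

```text
t: 10.98
eef_pos: [0.5554, -0.1053, 0.012]
ee_rot: [3.14, -0.003, 1.474]
force: [0.0, -0.4, -0.9]
width: 0.0272
```

{"fn": "apply_moves", "kwargs": {"increments": [0,0,0.02,0,0,0,0,0,0.035,0,0,0,0,0,0.038,0,0,0,0,0,0.038,0,0,0.05,0,0,0.038,0,0,0.11,0,0.01,0.034,0,0,0.12,0,0.015,0.012,0,0,0.12,0,0.015,0,0,0,0.12,0,0.015,0,0,0,0.12,0,0.015,0,0,0,0.12,0,0.015,0,0,0,0.12,0,0.015,0,0,0,0.12,0,0.015,0,0,0,0.12,0,0.015,0,0,0,0.12,0,0.015,0,0,0,0.12,0,0.015,0,0,0,0.12,0,0.015,0,0,0,0.12,0,0.015,0,0,0,0.12]}}

```text
t: 12.48
eef_pos: [0.5472, 0.0895, 0.2399]
ee_rot: [3.139, 0.006, -3.026]
force: [-0.0, 0.4, -1.3]
width: 0.0272
```

```bash
cat > y.py <<'E'
from h import *
np.set_printoptions(precision=4,suppress=True)
im=optics.grab_frame("top"); h=cv2.cvtColor(im,cv2.COLOR_RGB2HSV)
m=cv2.inRange(h,(20,80,40),(36,255,255)); N,_,st,ce=cv2.connectedComponentsWithStats(m)
for i in range(1,N):
    if st[i,4]>4: print(ce[i],st[i])
cv2.imwrite("pics/last.png",cv2.resize(im[150:290,0:200,::-1],None,fx=4,fy=4,interpolation=cv2.INTER_CUBIC))
print({k:v for k,v in arm.get_state().items() if k in("eef_pos","ee_rot","t")})
E
python3 y.py
```

```text
[ 89.72 211.92] [ 87 209   6   6  25]
[266.3333 290.5   ] [263 288   7   7  30]
{'t': 12.5333, 'eef_pos': array([0.5476, 0.0915, 0.2398]), 'ee_rot': array([ 3.1387,  0.0063, -3.0161])}
```

```bash
python3 - <<'E'
from h import *
c=np.array([.555,.270]);y=.3;R=np.array([[np.cos(y),-np.sin(y)],[np.sin(y),np.cos(y)]])
for z in(.04,.05,.08,.11,.14):
    p=at("top",(89.7,211.9),z); print(z,p,"local",R.T@(p[:2]-c))
E
```

```text
0.04 [0.54118324 0.31133276 0.04      ] local [-0.00098498  0.04356983]
0.05 [0.54022405 0.30748213 0.05      ] local [-0.00303928  0.04017463]
0.08 [0.53734647 0.29593021 0.08      ] local [-0.00920216  0.02998905]
0.11 [0.53446889 0.28437829 0.11      ] local [-0.01536504  0.01980347]
0.14 [0.53159131 0.27282638 0.14      ] local [-0.02152793  0.00961788]
```

View pics/last.png

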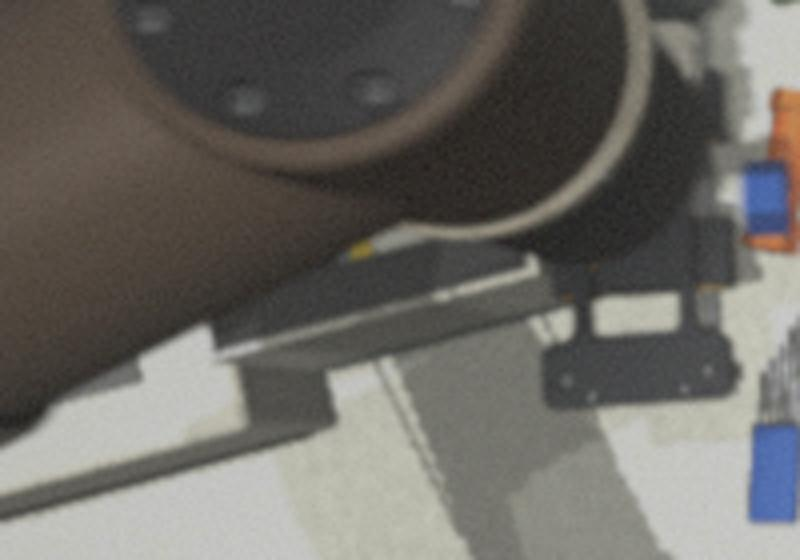

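Picture 8: yellow shows in the well at (360,250). It fits the foot at local (0, 43 mm), at floor level, so it lies flat at the bottom. Blue is held; I'll load it.

{"fn": "apply_moves", "kwargs": {"increments": [0.002,0.034,0,0,0,0.04,0.002,0.036,0,0,0,0.04,0.002,0.036,0,0,0,0.04,0.002,0.036,-0.01,0,0,0.03,0,0.025,-0.01,0,0,0,0,0,0,0,0,0]}}

```text
t: 13.03
eef_pos: [0.5541, 0.2652, 0.2201]
ee_rot: [3.137, 0.008, -2.862]
force: [0.6, -0.5, -1.4]
width: 0.027
```

{"fn": "apply_moves", "kwargs": {"increments": [0,0.004,-0.016,0,0,0.02,0,0.001,-0.016,0,0,0,0,0,-0.012,0,0,0,0,0,0,0,0,0]}}

```text
t: 13.37
eef_pos: [0.553, 0.2726, 0.1738]
ee_rot: [3.137, 0.007, -2.84]
force: [-0.6, -0.2, -1.5]
width: 0.0273
```

{"fn": "apply_moves", "kwargs": {"increments": [0,0,0,0,0,0,0,0,0,0,0,0,0,0,0,0,0,0,0,0,0,0,0,0,0,0,0,0,0,0], "hand": 0.42}}

```text
t: 13.78
eef_pos: [0.5542, 0.2719, 0.177]
ee_rot: [3.137, 0.01, -2.842]
force: [0.3, -0.0, -0.1]
width: 0.0494
```

{"fn": "apply_moves", "kwargs": {"increments": [0,0,0.03,0,0,0,0,0,0.035,0,0,0,-0.02,0.03,0.01,0,0,0,-0.025,0.03,0,0,0,0,-0.025,0.03,0,0,0,0,-0.025,0.03,0,0,0,0,-0.025,0.03,0,0,0,0,-0.025,0.03,0,0,0,0,-0.025,0.03,0,0,0,0,-0.025,0.03,0,0,0,0,-0.025,0.03,0,0,0,0,0,0,0,0,0,0]}}

```text
t: 14.78
eef_pos: [0.326, 0.5503, 0.2658]
ee_rot: [3.125, 0.022, -2.853]
force: [1.5, -0.0, -0.7]
width: 0.0508
```

```bash
sed -i 's/(20,80,40),(36/(105,90,40),(130/' y.py; python3 y.py
```

```text
[118.8842 199.4632] [115 193   9  14  95]
[ 82.4225 208.6479] [ 79 202   8  14  71]
[193.3944 267.9562] [188 257  12  23 251]
{'t': 14.8333, 'eef_pos': array([0.3272, 0.5485, 0.266 ]), 'ee_rot': array([ 3.126 ,  0.0217, -2.8525])}
```

View pics/last.png

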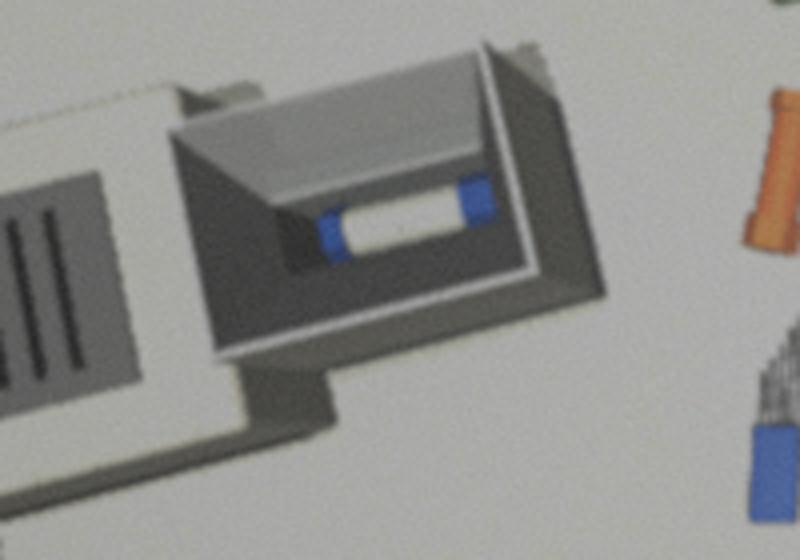

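Picture 9: blue lies lengthways in the well with its caps at (335,235) and (477,198). Next I'll check its height and that the bystanders haven't moved.

```bash
python3 - <<'E'
from h import *
np.set_printoptions(precision=4,suppress=True)
c=np.array([.555,.270]);y=.3;R=np.array([[np.cos(y),-np.sin(y)],[np.sin(y),np.cos(y)]])
for z in(.05,.085,.095,.12,.15):
    L=[R.T@(at("top",u,z)[:2]-c) for u in((118.9,199.5),(82.4,208.6))]; print(z,*L,np.linalg.norm(L[0]-L[1]))
a=cv2.imread("pics/top0.png"); b=cv2.resize(optics.grab_frame("top")[:,:,::-1],None,fx=1.5,fy=1.5,interpolation=cv2.INTER_CUBIC)
d=cv2.GaussianBlur(cv2.absdiff(a,b).max(2),(5,5),0)>45
N,_,st,ce=cv2.connectedComponentsWithStats(d.astype(np.uint8))
print([(ce[i].round(),st[i,4]) for i in range(1,N) if st[i,4]>25])
save("side","end.png",(150,80,350,230),4)
E
```

```text
0.05 [ 0.0078 -0.0339] [0.0094 0.0552] 0.08912336582705878
0.085 [ 0.0002 -0.043 ] [0.0017 0.0428] 0.08582406816360011
0.095 [-0.002  -0.0456] [-0.0004  0.0392] 0.0848814116883262
0.12 [-0.0074 -0.0522] [-0.0059  0.0304] 0.08252477050014143
0.15 [-0.0139 -0.06  ] [-0.0125  0.0197] 0.07969680107431977
[(array([474., 283.]), np.int32(609)), (array([392., 298.]), np.int32(216)), (array([151., 307.]), np.int32(576)), (array([178., 301.]), np.int32(88)), (array([123., 313.]), np.int32(71)), (array([387., 344.]), np.int32(340)), (array([  1., 442.]), np.int32(30)), (array([102., 500.]), np.int32(11526)), (array([ 55., 557.]), np.int32(4311)), (array([272., 571.]), np.int32(99))]
```

View pics/end.png

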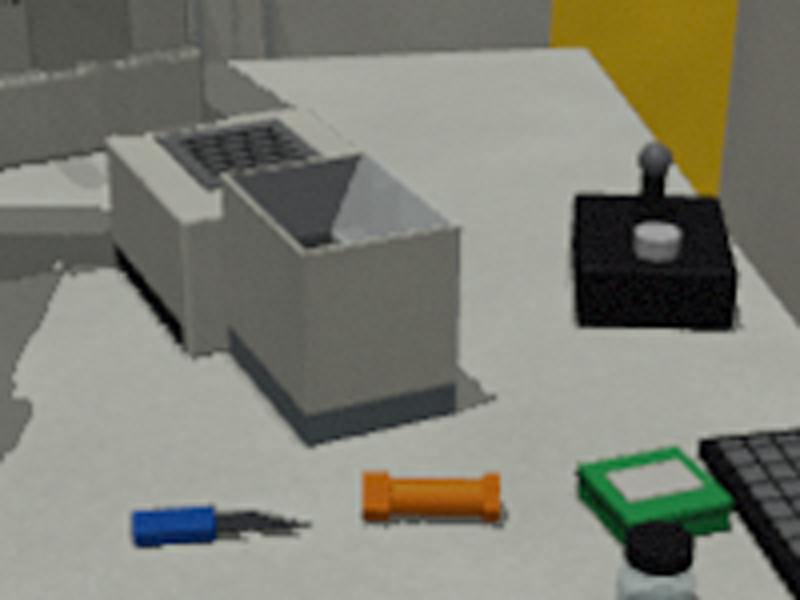

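Picture 10: nothing sticks out of the hopper and the bystanders are in place. Blue fits a level lie at about 0.085–0.095 m cap-top height, centred in the well. I'm handing the job in.

```bash
python3 -c "
from station import arm
print(arm.job_done())"
```

```text
the job is handed in; nothing more can be done
None
```

Both canisters are loaded in the order asked: yellow at the bottom of the well, blue lying lengthways on top of it. I handed the job in at about 15 s of robot time, with the gripper clear of everything.

- **Yellow:** before blue was let go, the foot showed in the top camera where it should be for a canister flat on the well floor. The arm hid most of the well, so only the foot and part of the body could be seen.
- **Blue:** with the arm out of the way, both caps showed about 85 mm apart. That is centred in the well and level at about the height expected for the second canister. The side view shows nothing standing up in the hopper.
- **Other things:** comparing pictures before and after shows changes only at the yellow and blue canisters' places, in the well and in the arm's shadow. The red canister and the bystanders did not move.
- **What went wrong:** the first grasp of yellow came out too high, because the arm creeps upward during idle rows. While I corrected it, the fingertips touched the bench briefly at about 37 N. That is close to the 40 N limit for the arm and gripper's body, but was the highest reading returned. The second grasp held.

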